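# Roll a battery cell into the weld nest

## Task

Roll the big cell that lies on the bench by its side, over the little ramp, so that it drops into the V of the weld nest, and slide it along the V until its end is up against the copper pad of the end stop. Only push it with the fingertips or the outside of the fingers: never pick it up or carry it. Leave everything else on the bench alone.

Things in the scene. Friction and masses are not known exactly. Their poses are not given: they have to be found in the camera images.
- cell: Big battery cell, the only cell lying on its side: 46 mm diameter, 120 mm long, green sleeve, steel ends, 0.36 to 0.54 kg. Origin at its centre, on its axis, 23 mm above the bench; x axis along the cylinder (ends at +-60 mm), y and z turn as it rolls. It starts on the nest's -y side before the ramp, within 0.14 rad of parallel to the V. Shoved fast it runs on. Sliding it endwise takes 1 to 4 N.
- nest: Weld nest, an aluminium and steel V-block fixed to the bench. Origin on the bench under the bottom line of the V, at mid length; x along the V towards the end stop, y the way the cell rolls in, z up. V and ramp span x = -100 to 100 mm; the -x end is open. Two 30 degree slopes meet at y = 0, 2 mm high. A cell lying in the V has its axis at y = 0, 28.6 mm above the bench.
- crest (a point): Middle of the top edge between ramp and V: 12 mm high, at y = -17 mm in the nest's frame, axes as the nest. The ramp rises evenly to it from the bench at y = -77 mm. Beyond the V the far slope goes on up to 22 mm high at y = 34 mm, then a back wall stands from y = 34 to 44 mm, 42 mm high.
- stop_face (a point): Centre of the face of the copper pad (26 mm diameter) on the end stop: x = 100 mm, y = 0, 28.6 mm high in the nest's frame, axes as the nest. The pad sits on an upright plate, x = 104 to 116 mm, y = -22 to 44 mm, 62 mm high. A cell against the pad has its centre at x = 40 mm.
- short_cell_a: Bystander: small green cell standing upright, 32 mm diameter, 70 mm high; origin at the centre of its underside.
- short_cell_b: Bystander: another like it, 32 mm diameter, 70 mm high, upright; origin at the centre of its underside.
- flux_jar: Bystander: small white jar with a black cap, upright, 40 mm diameter, 55 mm high; origin at the centre of its underside.
- driver: Bystander: screwdriver lying flat, 160 mm long, under 35 mm high; origin under its middle, x axis along it towards the tip.
- pliers: Bystander: pliers lying flat, 160 mm long and 70 mm wide, 15 mm high, jaws to +x; origin on the bench at the pivot.
- strip_tray: Bystander: black open tray with nickel strips, 130 x 90 x 30 mm; origin at the centre of its underside.
Things that resemble listed ones, but are neither listed nor needed, are in the scene too. Leave any purple look-alike of the cell alone.

How it is judged:
By the outcome, as a careful person would: the job done as asked, in the order asked, and still so for the second after the job is handed in, with the robot touching nothing.
It also fails if it takes over 54 s, if anything falls off the work surface, if the arm or the gripper's body presses on something with over 40 N, if the wrist force passes 120 N, or if a joint passes its speed limit or range.

## Robot

A 7-joint arm with a two-finger parallel gripper is mounted at the origin on the work surface. World frame = base frame: x ahead of the robot, y to its left, z up, the work surface at z = 0. Lengths are in m, angles in degrees, forces in N, time in s.
With the tool pointing down it reaches from about 0.4 to 0.875 m from the base axis. Payload 6.5 kg.
Tool frame: the origin (TCP) lies at the very end of the fingers, on their centre line; the grasp point (between the pads) lies 19 mm behind it (hold_point_z is the distance from the TCP to the grasp point, in m); z points along the fingers, y is the line along which they close (so a half turn about z gives the same grasp; the last joint's range is limited). The gripper opens to 85 mm and grips with 20 to 120 N. Pads are 22 mm wide; open, the fingers measure 114 mm over their backs; the gripper's body (76 mm by 85 mm) begins 54 mm behind the grasp point. The pads swing forward as they close: fully open they stand 13 mm farther back than shut.
Start: joints at [-67.907, 30.733, -0.252, 88.115, 0.149, 61.152, -4.079], TCP at [0.284, 0.585, 0.231] pointing down, gripper open.
Joint ranges: [-154.64, 154.64], [-21.42, 123.67], [-72.66, 72.17], [13.99, 137.28], [-74.86, 254.86], [10.95, 109.41], [-158.01, 158.01]. Speed limits (degrees/s): [136.94, 136.94, 180, 180, 180, 180, 180].

## Interface

Orientations are given as [roll, pitch, yaw] about the fixed x, y, z axes, in that order (R = Rz(yaw) Ry(pitch) Rx(roll)).
In Python, from bench import get_state, capture, get_calibration, finish_job, silhouettes, hold_point_z gives the robot as it stands.
- The arm moves only by the tool arm_command, never from a script. Its arguments are lists of equal length, an entry for each row: "dp": the shift along the tool's x, y, z each as a share of 75 cm, from -1 to 1, a list of three; "turn": the turn, a rotation vector about the tool's x, y, z each as a share of 180 degrees, from -1 to 1, a list of three; "claw": the gripper command: -1 is fully open, 1 is shut, values between are in proportion. In form: {"dp": [[tx, ty, tz], ...], "turn": [[wx, wy, wz], ...], "claw": [claw, ...]}. A call has 1 to 10 rows; each row is the pose to reach, as a shift and turn from the pose commanded when the call began, along the tool's axes at that moment, turning the shorter way round; what a row does not reach only later rows make up. A row lasts 1/10 s, in which the tool goes at most 50 mm and 8.59 degrees, less where a joint would pass 70% of its speed; a pose out of reach is approached as far as the arm can. A call with a number of a shift or a turn outside -1 to 1 is refused whole. A call with a gripper value outside its range is refused whole. The fingers move at their own pace and stop on an object; "force" is the grip in N (left out, the last holds). Time passes only in rows, so rows that repeat a pose let the fingers close. It gives the time, the measured TCP pose, the force, the opening and the grip force at its end, in the units of the state.
- get_state(): the state, without advancing time (a new reading comes with each control period).
- capture(name): name is "scene" or "top" or "wrist"; returns the picture (480x640x3 uint8, red, green, blue); there is no depth.
- get_calibration(name): a dict with "mtx" (3x3 intrinsics, pixels), "view" (4x4, takes a point from world to camera coordinates). Camera axes: x right, y down, z forward; pixel columns grow to the right and rows downward; lengths in m; the calibration is good to about 2 mm. A picture is of the moment at which its call begins: read the wrist's pose just before it. get_calibration takes no time and is no camera call; for the wrist camera it gives the pose at the moment of the call.
- finish_job(): hands the job in; it is judged then, once.
Trained networks look in the newest picture that a camera, given by its name, has taken for a name from the list of things; names that differ only in an ending like _2 or _b are one class to them, and where a whole thing is asked for, a point or a joint stands for the part that bears it (a point fixed in the world has none). Each returns a list of dicts, best first, with "conf" (0 to 1); they miss things now and then, are a little off and sometimes report something else, mostly with a low value. They report only what shows in the picture. A call takes as long as a camera call. They do not tell look-alikes from the thing itself.
- silhouettes(name, camera): "pixels" (480x640 bool, what is visible of it) and "bbox" ([left, top, width, height] in pixels, round what is visible of it).
The state is a dict: "time": time; "joints": joint angles; "joint_vel": joint speeds; "joint_efforts": joint torques, N m; "tool_pos": TCP position; "tcp_rot": TCP orientation; "force": force on the tool from outside, world axes, zero at the start; "torque": the same for the moment, N m; "grip_width": finger opening in m; "gripper_force": force on a finger pad.
Only numpy, scipy, OpenCV 4.12 (cv2) and the standard library are available. Lean on these libraries where they do the work, as an engineer would, in place of code of your own. Each camera call takes 0.05 s, during which the arm holds its last target. There are 200 camera calls.

## Working session

There is one attempt and no reset: what is moved stays moved. The work goes in short steps, Python scripts to look and compute and a tool call to move; the robot and the scene stay as the last step left them, time stands still between calls to the robot, and variables do not carry over. Pictures are saved under pics/ and viewed, at most 10 in all, crops included, and the job is handed in when it is done.

Besides the shell and the picture viewer there is one more tool, called after "Request:" in YAML: its name, and indented under it one key for each argument. arm_command: Moves the arm, as the interface text tells. Its arguments: {"type":"object","properties":{"dp":{"type":"array","items":{"type":"array","items":{"type":"number","minimum":-1,"maximum":1}}},"turn":{"type":"array","items":{"type":"array","items":{"type":"number","minimum":-1,"maximum":1}}},"claw":{"type":"array","items":{"type":"number"}},"force":{"type":"number"}},"required":["dp","turn","claw"]}

```bash
mkdir -p pics; ls
python3 - <<'E'
from bench import *
import cv2,numpy as np
for n in ["scene","top"]:
    im=capture(n); cv2.imwrite(f"pics/{n}1.png",im[:,:,::-1])
    c=get_calibration(n); print(n,np.round(c["mtx"],1).tolist(),np.round(c["view"],3).tolist())
    for t in ["cell","nest"]:
        for d in silhouettes(t,n)[:4]: print(t,round(d["conf"],2),d["bbox"])
s=get_state(); print(s["time"],s["tool_pos"],s["tcp_rot"],s["grip_width"])
E
```

```text
pics
scene [[450.3, 0.0, 321.5], [0.0, 450.3, 236.1], [0.0, 0.0, 1.0]] [[0.599, 0.801, 0.006, -0.415], [0.652, -0.483, -0.584, -0.315], [-0.465, 0.353, -0.812, 1.288], [0.0, 0.0, 0.0, 1.0]]
cell 0.93 [265.9, 159.6, 40.2, 46.4]
cell 0.9 [249.4, 244.9, 43.4, 56.5]
cell 0.8 [158.4, 243.0, 63.5, 39.2]
cell 0.7 [159.2, 308.9, 63.3, 45.5]
nest 0.82 [291.8, 197.7, 93.7, 94.0]
top [[462.4, 0.0, 320.2], [0.0, 462.4, 235.1], [0.0, 0.0, 1.0]] [[0.021, -1.0, 0.009, 0.079], [-0.995, -0.021, -0.097, 0.605], [0.097, -0.007, -0.995, 0.767], [0.0, 0.0, 0.0, 1.0]]
cell 0.87 [484.9, 223.0, 76.2, 39.2]
cell 0.71 [441.6, 305.7, 78.3, 41.3]
cell 0.65 [388.8, 215.4, 31.6, 70.0]
cell 0.57 [280.0, 333.3, 41.7, 76.1]
nest 0.77 [270.7, 167.3, 75.1, 138.7]
0.3 [0.28368057 0.58460132 0.23098243] [-1.79966201e+02  4.20596966e-03  1.54119807e+02] 0.08550922234669586
```

View pics/top1.png

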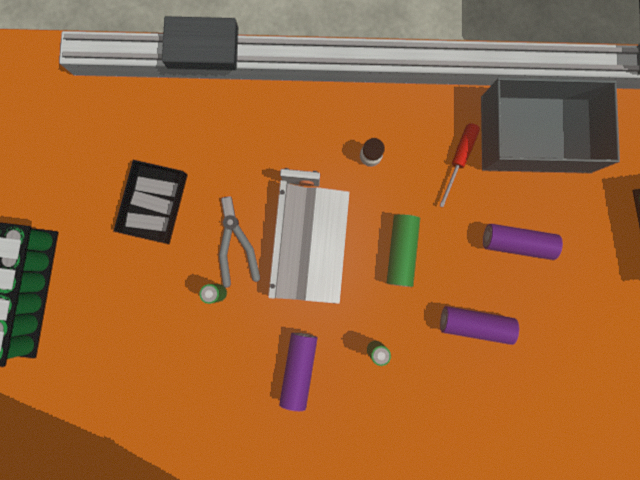

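View pics/scene1.png

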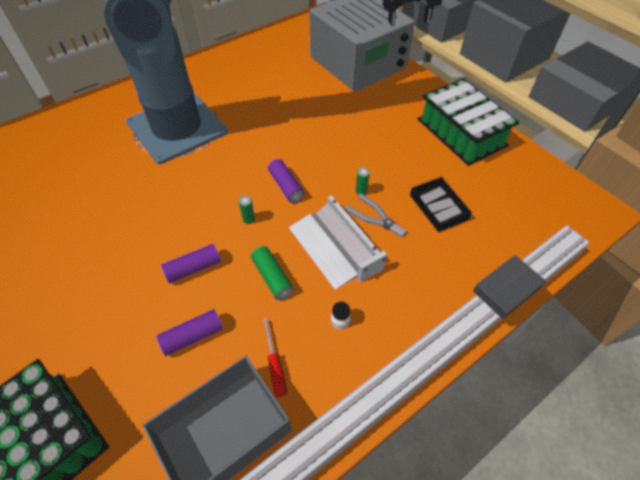

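The top picture shows these candidates: the green cell at (403,250), and purple look-alikes at (522,241), (480,325) and (298,371). The upright green cells at (209,293) and (380,355) are the short ones. I choose the green cell at (403,250). The nest is at (310,240), with its stop at the top (300,178) and its ramp on the right.

```bash
cat > h.py <<'E'
from bench import *
import cv2,numpy as np
from scipy.optimize import minimize
def proj(P,c):
    q=(c["view"]@np.c_[P,np.ones(len(P))].T)[:3]; u=np.asarray(c["mtx"])@q; return (u[:2]/u[2]).T
def box(x0,x1,y0,y1,z0,z1): return np.array([[x,y,z] for x in(x0,x1) for y in(y0,y1) for z in(z0,z1)],float)/1000
ramp=np.array([[x,y,z] for x in(-100,100) for y,z in((-77,0),(-17,12),(34,0))],float)/1000
NEST=[ramp,box(-100,100,-17,44,0,12),box(-100,100,34,44,0,42),box(104,116,-22,44,0,62)]
a=np.linspace(0,2*np.pi,40)
CELL=[np.vstack([np.c_[np.full(40,x),.023*np.cos(a),.023*np.sin(a)] for x in(-.06,.06)])]
def place(P,p,z):
    c,s=np.cos(p[2]),np.sin(p[2]); return P@np.array([[c,-s,0],[s,c,0],[0,0,1]]).T+[p[0],p[1],z]
def render(parts,p,z,c):
    m=np.zeros((480,640),np.uint8)
    for P in parts:
        h=cv2.convexHull((proj(place(P,p,z),c)*16).round().astype(np.int32)); cv2.fillConvexPoly(m,h,1,shift=4)
    return m>0
def fit(parts,p0,z,obs):
    f=lambda p: sum(1-(render(parts,p,z,c)&m).sum()/(render(parts,p,z,c)|m).sum() for m,c in obs)
    r=minimize(f,p0,method="Nelder-Mead",options=dict(initial_simplex=[np.array(p0)+d for d in([0,0,0],[.02,0,0],[0,.02,0],[0,0,.1])],xatol=1e-4,fatol=1e-4))
    return r.x,r.fun
def find(name,cam,px):
    for d in silhouettes(name,cam):
        m=np.asarray(d["pixels"]);
        if m[px[1],px[0]]: return m
E
python3 - <<'E'
from h import *
ct,cs=get_calibration("top"),get_calibration("scene")
it=capture("top"); cs_im=capture("scene")
def ray(px,z,c):
    V=np.asarray(c["view"]);d=V[:3,:3].T@np.linalg.inv(c["mtx"])@[*px,1];o=-V[:3,:3].T@V[:3,3];return o+d*(z-o[2])/d[2]
for n,parts,z,pt,ps in[("cell",CELL,.023,(403,250),(271,272)),("nest",NEST,0,(325,240),(330,245))]:
    mt,ms=find(n,"top",pt),find(n,"scene",ps)
    p0=[*ray(pt,z,ct)[:2],0]
    for nm,o in(("top",[(mt,ct)]),("scene",[(ms,cs)]),("both",[(mt,ct),(ms,cs)])):
        if o[0][0] is None: print(n,nm,"none");continue
        if any(m is None for m,_ in o): continue
        p,e=fit(parts,p0,z,o); print(n,nm,np.round(p,4),round(e,3))
    for im,c in((it,ct),(cs_im,cs)):
        r=render(parts,p,z,c).astype(np.uint8); cs_,_=cv2.findContours(r,0,1); cv2.drawContours(im,cs_,-1,(255,255,0),1)
a=cv2.resize(it[150:330,250:450],None,fx=2,fy=2);b=cv2.resize(cs_im[180:320,230:400],(400,330))
a=cv2.resize(a,(400,360));b=cv2.resize(b,(400,360));cv2.imwrite("pics/fit1.png",np.hstack([a,b])[:,:,::-1])
E
```

```text
cell top [ 0.5791 -0.0528 -0.1044] 0.069
cell scene [ 0.5822 -0.0543 -0.0826] 0.131
cell both [ 0.5791 -0.053  -0.1049] 0.204
nest top [ 0.5916  0.1242 -0.0714] 0.027
nest scene [ 0.594   0.1217 -0.0723] 0.037
nest both [ 0.5932  0.1236 -0.0841] 0.079
```

View pics/fit1.png

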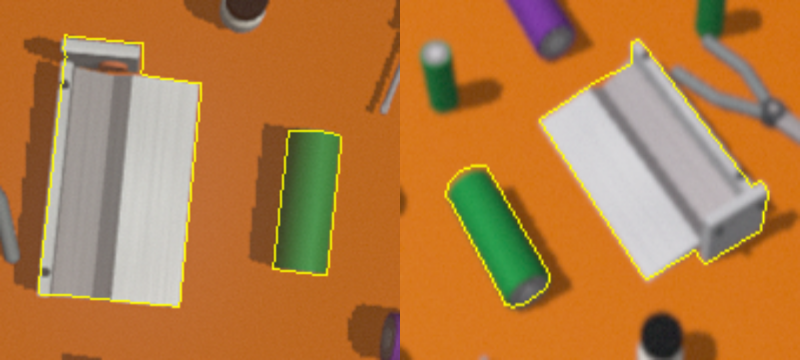

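The overlays match both pictures, and the crop confirms the choice: the green cell lies on the nest's ramp side. In the nest frame the cell is at about y = -177 mm, x ≈ 0. I'll push it with both fingertips, tool y parallel to the V.

```bash
cat > mv.py <<'E'
from h import *
from scipy.spatial.transform import Rotation as Rot
N=np.array([.5930,.1235]);YAW=-.076
def w2n(p):
    c,s=np.cos(YAW),np.sin(YAW); d=np.asarray(p[:2])-N; return np.array([c*d[0]+s*d[1],-s*d[0]+c*d[1]])
def go(x,y,z):  # nest-frame target in mm -> shares
    s=get_state();c,sn=np.cos(YAW),np.sin(YAW)
    t=np.array([N[0]+c*x/1e3-sn*y/1e3,N[1]+sn*x/1e3+c*y/1e3,z/1e3])
    R=Rot.from_euler("xyz",s["tcp_rot"],degrees=True);T=Rot.from_euler("xyz",[180,0,90+np.degrees(YAW)],degrees=True)
    print("dp",np.round(R.inv().apply(t-s["tool_pos"])/.75,4),"turn",np.round((R.inv()*T).as_rotvec()/np.pi,4),"world",np.round(t,3))
E
python3 - <<'E'
from mv import *
try: print(hold_point_z())
except Exception as e: print(hold_point_z)
print(w2n([.5795,-.053])); go(-5,-230,200)
E
```

```text
0.0187
[-5.99402445e-05 -1.77015526e-01]
dp [-0.7458 -0.6611  0.0417] turn [ 0.     -0.      0.3804] world [ 0.571 -0.105  0.2  ]
```

Request:
arm_command:
  dp:
    - [-0.746, -0.661, 0.042]
    - [-0.746, -0.661, 0.042]
    - [-0.746, -0.661, 0.042]
    - [-0.746, -0.661, 0.042]
    - [-0.746, -0.661, 0.042]
    - [-0.746, -0.661, 0.042]
    - [-0.746, -0.661, 0.042]
    - [-0.746, -0.661, 0.042]
    - [-0.746, -0.661, 0.042]
    - [-0.746, -0.661, 0.042]
  turn:
    - [0, 0, 0.38]
    - [0, 0, 0.38]
    - [0, 0, 0.38]
    - [0, 0, 0.38]
    - [0, 0, 0.38]
    - [0, 0, 0.38]
    - [0, 0, 0.38]
    - [0, 0, 0.38]
    - [0, 0, 0.38]
    - [0, 0, 0.38]
  claw: [-0.3, -0.3, -0.3, -0.3, -0.3, -0.3, -0.3, -0.3, -0.3, -0.3]

```text
time: 1.6
tool_pos: [0.4761, 0.1219, 0.2106]
tcp_rot: [180.0, -0.0, 85.7]
force: [0.9, -0.3, 0.2]
grip_width: 0.0554
gripper_force: 0.0
```

```bash
python3 -c "
from mv import *
s=get_state();print(s['time'],s['tool_pos'],s['tcp_rot'],s['grip_width'],hold_point_z());go(-5,-230,200)"
```

```text
Traceback (most recent call last):
TypeError: 'float' object is not callable
```

Request:
arm_command:
  dp:
    - [-0.292, 0.149, 0.014]
    - [-0.292, 0.149, 0.014]
    - [-0.292, 0.149, 0.014]
    - [-0.292, 0.149, 0.014]
    - [-0.292, 0.149, 0.014]
    - [-0.292, 0.149, 0.014]
    - [-0.292, 0.149, 0.014]
  turn:
    - [0, 0, 0]
    - [0, 0, 0]
    - [0, 0, 0]
    - [0, 0, 0]
    - [0, 0, 0]
    - [0, 0, 0]
    - [0, 0, 0]
  claw: [-0.3, -0.3, -0.3, -0.3, -0.3, -0.3, -0.3]

```text
time: 2.3
tool_pos: [0.5706, -0.1044, 0.1996]
tcp_rot: [-180.0, 0.0, 85.6]
force: [-0.1, 0.5, -0.4]
grip_width: 0.0556
gripper_force: 0.0
```

Run:
```python
from mv import *
s=get_state();print(s['time'],s['tool_pos'],s['tcp_rot'],s['grip_width'])
go(-5,-226,18)
im=capture("wrist");cv2.imwrite("pics/w1.png",im[:,:,::-1])
c=get_calibration("wrist");o=[(np.asarray(d["pixels"]),c) for d in silhouettes("cell","wrist")]
for m in o:
    p,e=fit(CELL,[.579,-.053,-.1],.023,[m]); print(p,e,w2n(p))
```

```text
2.3 [ 0.57055705 -0.10438416  0.19961686] [-1.79990067e+02  1.21983546e-02  8.55695868e+01] 0.05560453038443484
dp [4.000e-03 1.000e-04 2.422e-01] turn [-0.0001  0.0001 -0.0004] world [ 0.571 -0.101  0.018]
[ 0.579 -0.053 -0.1  ] 1.0 [-0.0005585  -0.17705349]
[ 0.57990209 -0.05075192 -0.09791784] 0.026783845992885524 [ 1.70303430e-04 -1.74743408e-01]
[ 0.579 -0.053 -0.1  ] 1.0 [-0.0005585  -0.17705349]
```

View pics/w1.png

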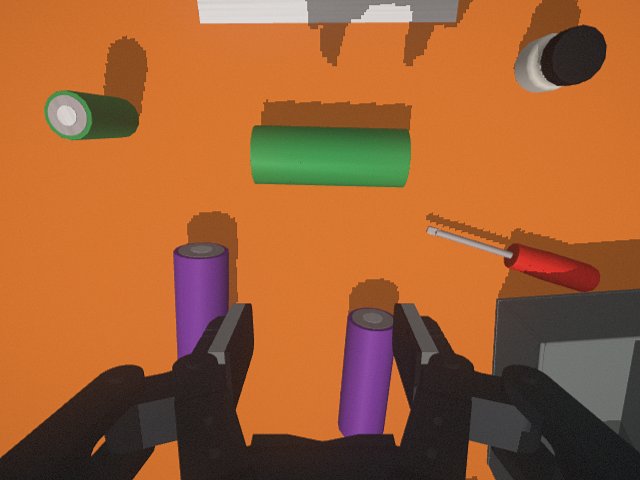

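The wrist picture shows the green cell at (330,156), with the landing spot clear of the driver tip (430,231) and the purple ends. The wrist fit puts the cell at y = -175 mm. Lower next to TCP z = 15 mm.

Request:
arm_command:
  dp:
    - [0.004, 0, 0.06]
    - [0.004, 0, 0.12]
    - [0.004, 0, 0.17]
    - [0.004, 0, 0.21]
    - [0.004, 0, 0.235]
    - [0.004, 0, 0.246]
    - [0.004, 0, 0.246]
    - [0.004, 0, 0.246]
  turn:
    - [0, 0, 0]
    - [0, 0, 0]
    - [0, 0, 0]
    - [0, 0, 0]
    - [0, 0, 0]
    - [0, 0, 0]
    - [0, 0, 0]
    - [0, 0, 0]
  claw: [-0.3, -0.3, -0.3, -0.3, -0.3, -0.3, -0.3, -0.3]

```text
time: 3.2
tool_pos: [0.5716, -0.0996, 0.0163]
tcp_rot: [179.9, -0.0, 85.8]
force: [0.5, -0.2, 0.2]
grip_width: 0.0554
gripper_force: 0.0
```

Request:
arm_command:
  dp:
    - [0.007, 0, 0]
    - [0.014, 0, 0]
    - [0.02, 0, 0]
    - [0.025, 0, 0]
    - [0.03, 0, 0]
    - [0.035, 0, 0]
    - [0.04, 0, 0]
    - [0.045, 0, 0]
    - [0.05, 0, 0]
    - [0.053, 0, 0]
  turn:
    - [0, 0, 0]
    - [0, 0, 0]
    - [0, 0, 0]
    - [0, 0, 0]
    - [0, 0, 0]
    - [0, 0, 0]
    - [0, 0, 0]
    - [0, 0, 0]
    - [0, 0, 0]
    - [0, 0, 0]
  claw: [-0.3, -0.3, -0.3, -0.3, -0.3, -0.3, -0.3, -0.3, -0.3, -0.3]

```text
time: 4.2
tool_pos: [0.5738, -0.06, 0.0152]
tcp_rot: [-180.0, -0.0, 85.7]
force: [0.4, 0.0, -0.2]
grip_width: 0.0558
gripper_force: 0.0
```

```bash
cat > look.py <<'E'
from mv import *
s=get_state();print(s['time'],"tcp nest",w2n(s['tool_pos']),s['tool_pos'][2],s['force'])
im=capture("top");c=get_calibration("top")
g=cv2.cvtColor(im,cv2.COLOR_RGB2HSV);m0=(g[...,0]>45)&(g[...,0]<75)&(g[...,1]>100)
for d in silhouettes("cell","top"):
    m=np.asarray(d["pixels"]);
    if m0[m].mean()<.5 or m.sum()<900: continue
    p,e=fit(CELL,[.579,.0,-.08],.026,[(m,c)]); print("cell",w2n(p),p[2]-YAW,e,m.sum())
E
python3 look.py
```

```text
4.2 tcp nest [-0.00521757 -0.18444674] 0.015183976541930037 [ 0.4014784   0.0107559  -0.21588403]
cell [-1.19604698e-04 -1.47966118e-01] -0.009395265558171204 0.10089910089910092 1800
```

Contact is good and the cell is aligned. Next, push it up the ramp.

Request:
arm_command:
  dp:
    - [0.006, 0, 0]
    - [0.012, 0, 0]
    - [0.018, 0, 0]
    - [0.024, 0, 0]
    - [0.03, 0, 0]
    - [0.036, 0, 0]
    - [0.042, 0, -0.001]
    - [0.048, 0, -0.002]
    - [0.054, 0, -0.003]
    - [0.06, 0, -0.004]
  turn:
    - [0, 0, 0]
    - [0, 0, 0]
    - [0, 0, 0]
    - [0, 0, 0]
    - [0, 0, 0]
    - [0, 0, 0]
    - [0, 0, 0]
    - [0, 0, 0]
    - [0, 0, 0]
    - [0, 0, 0]
  claw: [-0.3, -0.3, -0.3, -0.3, -0.3, -0.3, -0.3, -0.3, -0.3, -0.3]

```text
time: 5.3
tool_pos: [0.5772, -0.0154, 0.0184]
tcp_rot: [180.0, 0.0, 85.7]
force: [0.3, -0.5, 0.2]
grip_width: 0.0554
gripper_force: 0.1
```

Request:
arm_command:
  dp:
    - [0.006, 0, -0.001]
    - [0.012, 0, -0.002]
    - [0.018, 0, -0.003]
    - [0.024, 0, -0.004]
    - [0.03, 0, -0.005]
    - [0.036, 0, -0.006]
    - [0.042, 0, -0.007]
    - [0.048, 0, -0.008]
    - [0.054, 0, -0.009]
    - [0.06, 0, -0.01]
  turn:
    - [0, 0, 0]
    - [0, 0, 0]
    - [0, 0, 0]
    - [0, 0, 0]
    - [0, 0, 0]
    - [0, 0, 0]
    - [0, 0, 0]
    - [0, 0, 0]
    - [0, 0, 0]
    - [0, 0, 0]
  claw: [-0.3, -0.3, -0.3, -0.3, -0.3, -0.3, -0.3, -0.3, -0.3, -0.3]

```text
time: 6.3
tool_pos: [0.5817, 0.0243, 0.0273]
tcp_rot: [179.8, 0.3, 85.5]
force: [-2.4, -11.7, 13.7]
grip_width: 0.0558
gripper_force: 8.0
```

```bash
python3 look.py
```

```text
6.3 tcp nest [-0.0037747  -0.09980167] 0.027251663870611682 [ -2.40428914 -11.74663775  13.67210222]
```

The fingertip got above the cell's centre and wedged. I'll back off, lower to z ≈ 15 mm and push at that height, which still clears the ramp (7.4 mm high below the fingers at the end).

Request:
arm_command:
  dp:
    - [-0.01, 0, 0]
    - [-0.025, 0, 0.002]
    - [-0.035, 0, 0.008]
    - [-0.04, 0, 0.015]
    - [-0.04, 0, 0.015]
    - [-0.04, 0, 0.015]
  turn:
    - [0, 0, 0]
    - [0, 0, 0]
    - [0, 0, 0]
    - [0, 0, 0]
    - [0, 0, 0]
    - [0, 0, 0]
  claw: [-0.3, -0.3, -0.3, -0.3, -0.3, -0.3]

```text
time: 7.0
tool_pos: [0.578, -0.0004, 0.014]
tcp_rot: [-179.9, -0.0, 85.7]
force: [0.1, -0.1, 0.2]
grip_width: 0.0559
gripper_force: 0.0
```

```bash
sed -i 's/m.sum()<900/m.sum()<400/' look.py; python3 look.py; python3 -c "
from h import *
im=capture('top');cv2.imwrite('pics/t2.png',cv2.resize(im[140:340,240:460],(660,600))[:,:,::-1])"
```

```text
7.0 tcp nest [-0.00555369 -0.12465361] 0.014041380375152346 [ 0.1383048  -0.09289115  0.17147577]
cell [ 0.00167293 -0.08359094] -0.05387954849900757 0.3180904522613065 1360
```

View pics/t2.png

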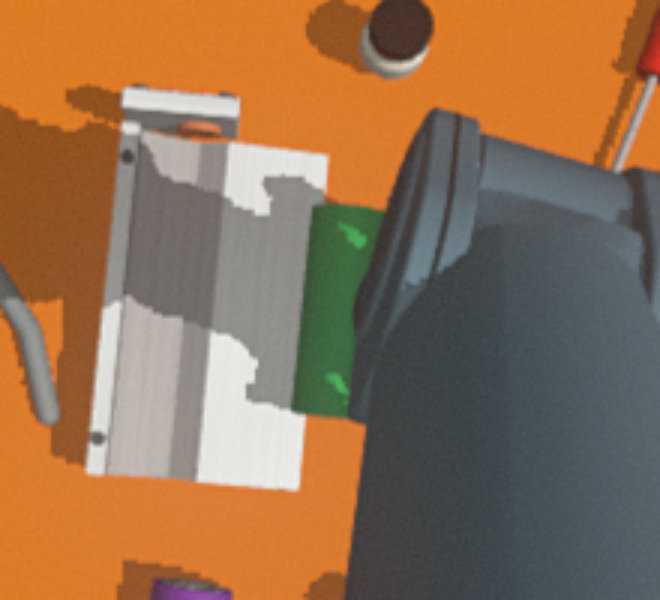

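The crop shows the cell at (340,310), parallel at the ramp foot. Pushing again at z = 15 mm.

Request:
arm_command:
  dp:
    - [0.006, 0, 0]
    - [0.012, 0, 0]
    - [0.018, 0, 0]
    - [0.024, 0, 0]
    - [0.028, 0, 0]
    - [0.032, 0, 0]
    - [0.036, 0, 0]
    - [0.04, 0, 0]
    - [0.044, 0, 0]
    - [0.048, 0, 0]
  turn:
    - [0, 0, 0]
    - [0, 0, 0]
    - [0, 0, 0]
    - [0, 0, 0]
    - [0, 0, 0]
    - [0, 0, 0]
    - [0, 0, 0]
    - [0, 0, 0]
    - [0, 0, 0]
    - [0, 0, 0]
  claw: [-0.3, -0.3, -0.3, -0.3, -0.3, -0.3, -0.3, -0.3, -0.3, -0.3]

```text
time: 8.15
tool_pos: [0.5809, 0.0353, 0.0145]
tcp_rot: [-180.0, 0.0, 85.7]
force: [0.2, -3.4, 2.4]
grip_width: 0.0553
gripper_force: 2.0
```

```bash
python3 look.py
```

```text
8.15 tcp nest [-0.00532765 -0.08883936] 0.014473587359746885 [ 0.18967851 -3.42049189  2.37316237]
cell [-0.00458262 -0.12420648] -0.0040000000000000036 1.0 510
```

Request:
arm_command:
  dp:
    - [0.004, 0, 0]
    - [0.008, 0, 0]
    - [0.012, 0, 0]
    - [0.016, 0, 0]
    - [0.02, 0, 0]
    - [0.024, 0, 0]
    - [0.028, 0, 0]
    - [0.032, 0, 0]
  turn:
    - [0, 0, 0]
    - [0, 0, 0]
    - [0, 0, 0]
    - [0, 0, 0]
    - [0, 0, 0]
    - [0, 0, 0]
    - [0, 0, 0]
    - [0, 0, 0]
  claw: [-0.3, -0.3, -0.3, -0.3, -0.3, -0.3, -0.3, -0.3]

```text
time: 9.05
tool_pos: [0.5828, 0.0593, 0.0145]
tcp_rot: [180.0, -0.0, 85.7]
force: [-0.4, -4.1, 2.7]
grip_width: 0.0554
gripper_force: 2.1
```

Request:
arm_command:
  dp:
    - [0.003, 0, 0]
    - [0.006, 0, 0]
    - [0.009, 0, 0]
    - [0.012, 0, 0]
    - [0.015, 0, 0]
    - [0.017, 0, 0]
    - [0.017, 0, 0]
  turn:
    - [0, 0, 0]
    - [0, 0, 0]
    - [0, 0, 0]
    - [0, 0, 0]
    - [0, 0, 0]
    - [0, 0, 0]
    - [0, 0, 0]
  claw: [-0.3, -0.3, -0.3, -0.3, -0.3, -0.3, -0.3]

```text
time: 9.75
tool_pos: [0.5833, 0.0736, 0.0142]
tcp_rot: [-179.9, -0.1, 85.8]
force: [-0.0, -0.1, 0.3]
grip_width: 0.0558
gripper_force: 0.0
```

```bash
python3 look.py; python3 -c "
from h import *
im=capture('top')[140:340,240:440]; im2=capture('scene')[170:330,210:410]
cv2.imwrite('pics/t3.png',np.hstack([cv2.resize(im,(400,400)),cv2.resize(im2,(400,400))])[:,:,::-1])"
```

```text
9.75 tcp nest [-0.0058421  -0.05045257] 0.014215706527989303 [-0.00964825 -0.14379334  0.28239309]
```

View pics/t3.png

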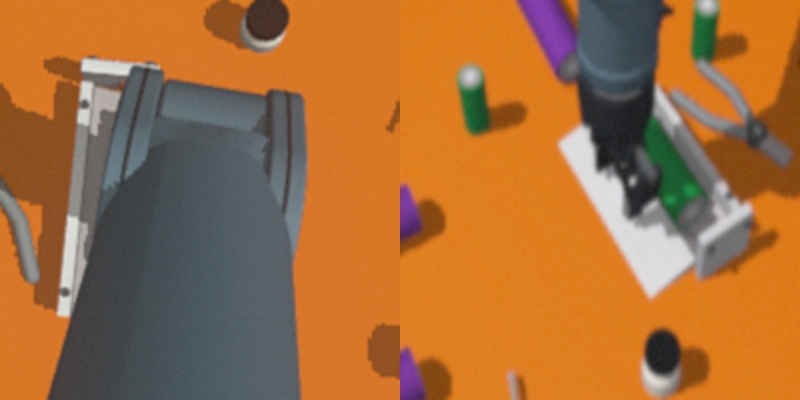

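The scene half shows the cell lying in the V at (685,175), with the force gone. Now back off, rise, close the fingers and go behind its -x end.

Request:
arm_command:
  dp:
    - [-0.02, 0, 0]
    - [-0.05, 0, 0]
    - [-0.05, 0, -0.05]
    - [-0.05, 0, -0.11]
    - [-0.05, 0, -0.16]
    - [0, -0.06, -0.16]
    - [0.05, -0.12, -0.16]
    - [0.067, -0.145, -0.16]
    - [0.067, -0.145, -0.16]
    - [0.067, -0.145, -0.16]
  turn:
    - [0, 0, 0]
    - [0, 0, 0]
    - [0, 0, 0]
    - [0, 0, 0]
    - [0, 0, 0]
    - [0, 0, 0]
    - [0, 0, 0]
    - [0, 0, 0]
    - [0, 0, 0]
    - [0, 0, 0]
  claw: [-0.3, -0.3, -0.3, -0.3, 0, 1, 1, 1, 1, 1]

```text
time: 10.95
tool_pos: [0.4788, 0.1296, 0.1347]
tcp_rot: [180.0, -0.0, 85.8]
force: [0.5, -0.7, 0.2]
grip_width: 0.0
gripper_force: 0.0
```

```bash
sed -i 's/\.026,\[/.0286,[/;s/\[.579,.0,-.08\]/[.593,.12,-.08]/' look.py; python3 look.py
python3 - <<'E'
from mv import *
go(-110,0,22); im=capture("wrist");c=get_calibration("wrist")
for d in silhouettes("cell","wrist"):
    p,e=fit(CELL,[.593,.12,-.08],.0286,[(np.asarray(d["pixels"]),c)])
    if e<.9: print("wrist cell",w2n(p),e)
cv2.imwrite("pics/w2.png",im[:,:,::-1])
E
```

```text
10.95 tcp nest [-0.11430618 -0.00256632] 0.1347028704377038 [ 0.51001881 -0.65291481  0.19992251]
cell [0.00439146 0.00073398] 0.002474608192593819 0.12024048096192386 1756
dp [0.005  0.0037 0.1503] turn [ 0.0004  0.0001 -0.0003] world [0.483 0.132 0.022]
wrist cell [0.0034     0.00105732] 0.022254475084663716
```

View pics/w2.png

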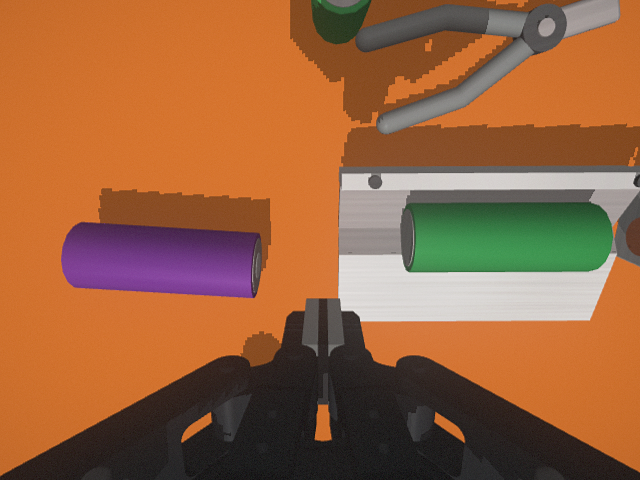

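The wrist picture shows the cell in the V at (507,237), its near end at about x = -57 mm. The purple one at (162,260) is clear. Lowering behind the end.

Request:
arm_command:
  dp:
    - [0.005, 0.02, 0]
    - [0.005, 0.033, 0.04]
    - [0.005, 0.033, 0.09]
    - [0.005, 0.033, 0.125]
    - [0.005, 0.033, 0.14]
    - [0.005, 0.033, 0.146]
    - [0.005, 0.033, 0.146]
    - [0.005, 0.033, 0.146]
  turn:
    - [0, 0, 0]
    - [0, 0, 0]
    - [0, 0, 0]
    - [0, 0, 0]
    - [0, 0, 0]
    - [0, 0, 0]
    - [0, 0, 0]
    - [0, 0, 0]
  claw: [1, 1, 1, 1, 1, 1, 1, 1]

```text
time: 11.95
tool_pos: [0.5051, 0.1319, 0.0261]
tcp_rot: [179.9, -0.0, 85.7]
force: [0.3, 0.0, 0.0]
grip_width: -0.0004
gripper_force: 0.0
```

Request:
arm_command:
  dp:
    - [0, 0.004, 0]
    - [0, 0.008, 0]
    - [0, 0.012, 0]
    - [0, 0.016, 0]
    - [0, 0.02, 0]
    - [0, 0.024, 0]
    - [0, 0.028, 0]
    - [0, 0.032, 0]
  turn:
    - [0, 0, 0]
    - [0, 0, 0]
    - [0, 0, 0]
    - [0, 0, 0]
    - [0, 0, 0]
    - [0, 0, 0]
    - [0, 0, 0]
    - [0, 0, 0]
  claw: [1, 1, 1, 1, 1, 1, 1, 1]

```text
time: 12.75
tool_pos: [0.5271, 0.1301, 0.0248]
tcp_rot: [-179.9, 0.0, 85.7]
force: [-3.6, 0.6, 2.3]
grip_width: -0.0
gripper_force: 1.6
```

```bash
python3 look.py
python3 - <<'E'
from mv import *
im=capture("scene")[170:330,210:410];w=capture("wrist");c=get_calibration("wrist")
for d in silhouettes("cell","wrist"):
    p,e=fit(CELL,[.6,.12,-.08],.0286,[(np.asarray(d["pixels"]),c)])
    if e<.9: print("wrist cell",w2n(p),e)
cv2.imwrite('pics/t4.png',np.hstack([cv2.resize(im,(400,400)),cv2.resize(w,(400,400))])[:,:,::-1])
E
```

```text
12.75 tcp nest [-0.06625288  0.00161041] 0.024769381611464598 [-3.5984933   0.57197276  2.29250619]
cell [0.0226062 0.0006964] 0.03889045669596519 0.5405811623246493 917
wrist cell [0.01264884 0.00080179] 0.10085316569375846
```

View pics/t4.png

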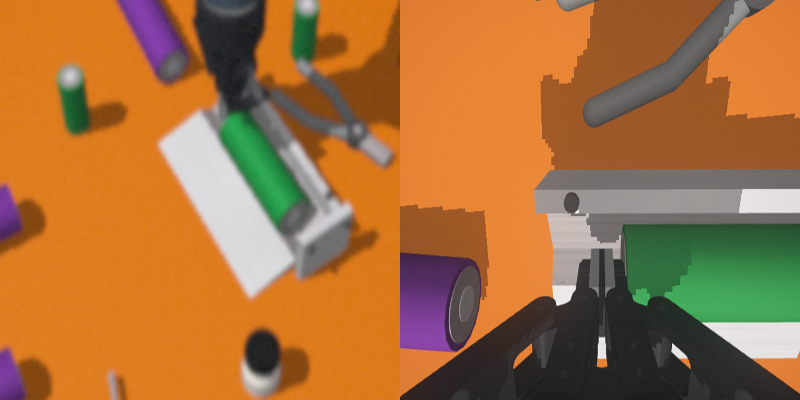

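The scene half shows the cell sliding at (265,165), and the wrist half shows the finger's back against its end at (622,290). Force is about 3.6 N. Continue.

Request:
arm_command:
  dp:
    - [0, 0.004, 0]
    - [0, 0.008, 0]
    - [0, 0.012, 0]
    - [0, 0.016, 0]
    - [0, 0.02, 0]
    - [0, 0.024, 0]
    - [0, 0.026, 0]
    - [0, 0.028, 0]
  turn:
    - [0, 0, 0]
    - [0, 0, 0]
    - [0, 0, 0]
    - [0, 0, 0]
    - [0, 0, 0]
    - [0, 0, 0]
    - [0, 0, 0]
    - [0, 0, 0]
  claw: [1, 1, 1, 1, 1, 1, 1, 1]

```text
time: 13.8
tool_pos: [0.5489, 0.1285, 0.025]
tcp_rot: [-180.0, 0.0, 85.7]
force: [-1.8, 0.3, 0.4]
grip_width: -0.0
gripper_force: 1.1
```

Request:
arm_command:
  dp:
    - [0, 0.001, 0]
    - [0, 0.002, 0]
    - [0, 0.003, 0]
    - [0, 0.004, 0]
  turn:
    - [0, 0, 0]
    - [0, 0, 0]
    - [0, 0, 0]
    - [0, 0, 0]
  claw: [1, 1, 1, 1]

```text
time: 14.2
tool_pos: [0.5519, 0.1283, 0.025]
tcp_rot: [-180.0, 0.0, 85.7]
force: [-2.1, -0.6, -0.1]
grip_width: -0.0002
gripper_force: 0.9
```

```bash
python3 look.py
```

```text
14.2 tcp nest [-0.04138212  0.00163858] 0.02501361809843535 [-2.05263057 -0.63493886 -0.14695554]
cell [0.03821642 0.00203248] -0.0004661135508221975 0.6768384192096049 646
```

Still only sliding force, so I'll step on in small increments until the force rises.

Request:
arm_command:
  dp:
    - [0, 0.001, 0]
    - [0, 0.002, 0]
    - [0, 0.003, 0]
    - [0, 0.003, 0]
  turn:
    - [0, 0, 0]
    - [0, 0, 0]
    - [0, 0, 0]
    - [0, 0, 0]
  claw: [1, 1, 1, 1]

```text
time: 14.7
tool_pos: [0.5543, 0.1281, 0.025]
tcp_rot: [180.0, 0.0, 85.7]
force: [-1.1, -0.0, -0.5]
grip_width: 0.0001
gripper_force: 0.6
```

Request:
arm_command:
  dp:
    - [0, 0.001, 0]
    - [0, 0.002, 0]
    - [0, 0.003, 0]
    - [0, 0.003, 0]
  turn:
    - [0, 0, 0]
    - [0, 0, 0]
    - [0, 0, 0]
    - [0, 0, 0]
  claw: [1, 1, 1, 1]

```text
time: 15.1
tool_pos: [0.5566, 0.128, 0.025]
tcp_rot: [180.0, -0.0, 85.7]
force: [-1.3, 0.2, -0.8]
grip_width: -0.0002
gripper_force: 0.6
```

Request:
arm_command:
  dp:
    - [0, 0.001, 0]
    - [0, 0.002, 0]
    - [0, 0.003, 0]
    - [0, 0.003, 0]
  turn:
    - [0, 0, 0]
    - [0, 0, 0]
    - [0, 0, 0]
    - [0, 0, 0]
  claw: [1, 1, 1, 1]

```text
time: 15.5
tool_pos: [0.5581, 0.1278, 0.0249]
tcp_rot: [-179.9, 0.0, 85.7]
force: [-3.5, 0.1, 2.9]
grip_width: -0.0003
gripper_force: 2.0
```

Request:
arm_command:
  dp:
    - [0, 0.001, 0]
    - [0, 0.002, 0]
    - [0, 0.003, 0]
    - [0, 0.003, 0]
  turn:
    - [0, 0, 0]
    - [0, 0, 0]
    - [0, 0, 0]
    - [0, 0, 0]
  claw: [1, 1, 1, 1]

```text
time: 15.9
tool_pos: [0.5582, 0.1278, 0.0247]
tcp_rot: [-179.7, 0.0, 85.7]
force: [-10.1, 1.1, 6.8]
grip_width: 0.0002
gripper_force: 4.9
```

Run:
```python
from mv import *
s=get_state();print(w2n(s['tool_pos']),s['force'])
im=capture("scene");c=get_calibration("scene")
for d in silhouettes("cell","scene"):
    m=np.asarray(d["pixels"])
    p,e=fit(CELL,[.63,.12,-.08],.0286,[(m,c)])
    if e<.7: print("cell",w2n(p),p[2]-YAW,e)
```

```text
[-0.03507508  0.00169086] [-10.11530348   1.12949582   6.77893574]
cell [ 0.03341764 -0.0002575 ] -0.050686835304263725 0.2170940170940171
```

The force rises to 10 N with no more travel at TCP x = -35 mm, so the cell is against the pad. Retreating.

Request:
arm_command:
  dp:
    - [0, -0.004, 0]
    - [0, -0.008, 0]
    - [0, -0.02, 0]
    - [0, -0.05, 0]
    - [0, -0.09, 0]
    - [0, -0.09, -0.06]
    - [0, -0.09, -0.12]
    - [-0.05, -0.1, -0.18]
    - [-0.12, -0.15, -0.24]
    - [-0.18, -0.2, -0.28]
  turn:
    - [0, 0, 0]
    - [0, 0, 0]
    - [0, 0, 0]
    - [0, 0, 0]
    - [0, 0, 0]
    - [0, 0, 0]
    - [0, 0, 0]
    - [0, 0, 0]
    - [0, 0, 0]
    - [0, 0, 0]
  claw: [1, 1, 1, 1, 1, 1, 1, 1, 1, 1]

```text
time: 17.0
tool_pos: [0.4317, 0.0368, 0.21]
tcp_rot: [179.8, -0.1, 85.7]
force: [0.3, -0.7, 1.5]
grip_width: 0.0001
gripper_force: 0.0
```

```bash
python3 look.py
python3 - <<'E'
from mv import *
t=capture("top")[140:340,240:440];im=capture("scene");c=get_calibration("scene")
for d in silhouettes("cell","scene"):
    p,e=fit(CELL,[.63,.12,-.08],.0286,[(np.asarray(d["pixels"]),c)])
    if e<.7: print("cell",w2n(p),p[2]-YAW,e)
cv2.imwrite('pics/t5.png',np.hstack([cv2.resize(t,(400,400)),cv2.resize(im[170:330,230:390],(400,400))])[:,:,::-1])
E
```

```text
17.0 tcp nest [-0.15424233 -0.09872891] 0.20997718247355734 [ 0.25160105 -0.70437997  1.45547531]
cell [0.0384222  0.00121541] 0.011779490799618889 0.03659147869674184 1922
cell [3.29246205e-02 2.24021028e-05] -0.010301704252363403 0.173688736027515
```

View pics/t5.png

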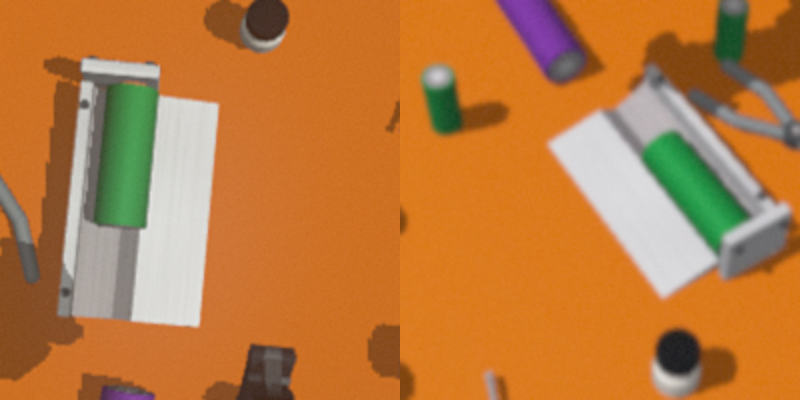

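Both halves show the cell lying in the V with its end at the stop. The top fit gives x ≈ 38–40 mm, which agrees with the contact force. Nothing else moved, so I'm handing in.

```bash
python3 -c "
from bench import finish_job
print(finish_job())"
```

```text
the job is handed in; nothing more can be done
None
```

The green cell was rolled over the ramp into the V, slid along it until the force rose to 10 N against the copper pad, and the job was handed in at about 17 s, with the arm clear and no bystander seen to have moved.

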